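Isolate a test fixture, scrape out its contact gap, and restore power

ROBOT

A 6-joint arm with a two-finger parallel gripper is mounted at the origin on a cart in front of the work surface, level with it; the furniture and walls round the work are solid. World frame = base frame: x ahead of the robot, y to its left, z up, the work surface at z = 0. Lengths are in mm, angles in rad, forces in N, time in s.
With the tool pointing down it reaches from about 350 to 875 mm from the base axis. Payload 4.2 kg.
Tool frame: the origin (TCP) lies on the mounting face of the last link; the fingertips stand 173 mm ahead of it and the grasp point (between the pads) lies 155 mm ahead of it; z points along the fingers, y is the line along which they close (so a half turn about z gives the same grasp; the last joint's range is limited). The gripper opens to 85 mm and grips with 20 to 120 N. Pads are 22 mm wide; open, the fingers measure 114 mm over their backs; the gripper's body (76 mm by 85 mm) begins 54 mm behind the grasp point. The pads swing forward as they close: fully open they stand 13 mm farther back than shut.
Start: joints at [1.384, 0.385, 0.008, 0, -1.194, -0.259], TCP at [269.454, 563.91, 404.712] pointing down, gripper open.
Joint ranges: [-3.14, 3.14], [-1.21, 2.06], [-1.07, 1.41], [-3.16, 2.05], [-2.99, -0.16], [-3.1, 3.1]. Speed limits (rad/s): [2.79, 2.79, 3.14, 3.14, 3.14, 3.14].

INTERFACE

Orientations are given as a unit quaternion [x, y, z, w].
In Python, from bench import arm gives the robot as it stands. The module is installed in compiled form; this text tells all that it offers.
- The arm moves only by the tool move_arm, never from a script. Its arguments are lists of equal length, an entry for each row: "fingers": the finger opening in mm, from 0 to 85.4; "travel": the shift along the tool's x, y, z in mm, a list of three; "dr": the turn, a rotation vector about the tool's x, y, z in rad, a list of three. A call has 1 to 10 rows; each row is the pose to reach, as a shift and turn from the pose commanded when the call began, along the tool's axes at that moment; what a row does not reach only later rows make up. A row lasts 1/10 s, in which the tool goes at most 50 mm and 8.59 degrees, less where a joint would pass 70% of its speed; a pose out of reach is approached as far as the arm can. A call with a gripper value outside its range is refused whole. The fingers move at their own pace and stop on an object; the grip force is fixed at half the most. Time passes only in rows, so rows that repeat a pose let the fingers close. It gives the time, the measured TCP pose, the force, the opening and the grip force at its end, in the units of the state.
- arm.read_state(): the state, without advancing time (a new reading comes with each control period).
- arm.get_image(name): name is "scene" or "top"; returns the picture (420x560x3 uint8, red, green, blue); there is no depth.
- arm.camera_model(name): a dict with "intrinsics" (3x3 intrinsics, pixels), "k1" (the pictures are not rectified: a ray, as slopes to the right and down, at radius r is drawn at 1 + k1 r^2 times it, then the intrinsics apply), "pose" (4x4, takes a point from camera to world coordinates). Camera axes: x right, y up, looking along -z (the intrinsics and any distortion apply to the point x, -y, -z); pixel columns grow to the right and rows downward; lengths in mm; the calibration is good to about 2 mm. A picture is of the moment at which its call begins. camera_model takes no time and is no camera call.
- arm.job_done(): hands the job in; it is judged then, once.
The state is a dict: "clock": time; "joints": joint angles; "joint_vel": joint speeds; "joint_efforts": joint torques, N m; "position": TCP position; "ee_rot": TCP orientation; "contact_force": force on the tool from outside, world axes, zero at the start; "wrist_torque": the same for the moment, N m; "gripper_width": finger opening in mm; "grasp_force": force on a finger pad.
Only numpy, scipy, OpenCV 4.12 (cv2) and the standard library are available. Lean on these libraries where they do the work, as an engineer would, in place of code of your own. Each camera call takes 0.05 s, during which the arm holds its last target. There are 200 camera calls.

TASK

Switch the fixture off by throwing the isolator with the cross-bar handle fully over towards the robot; then take the scraper from its forked rest and, with the fixture off, draw its tip down inside the gap between the two contact plates along the gap's whole length from the left end to the right end, slowly (about 5 cm a second at most). Hang the scraper back upright by its collar in the forked rest and let go of it, and only then throw the same isolator fully back on, away from the robot. Leave the isolator with the ball handle switched on, and do not disturb the other things on the bench.

Things in the scene. Friction and masses are not known exactly. Their poses are not given: they have to be found in the camera images.
- bar_isolator: grey switch box fixed to the bench, plate 150 (x) x 90 (y) mm, box 116 x 78 mm, top face 58 mm above the bench, low cheeks to 69 mm beside the lever slot. A toggle lever ends in a black horizontal CROSS-BAR handle. Origin: centre of the underside on the bench; own x points across the swing, away from the robot; own y along the cross-bar; z up
- bar_isolator_lever (a joint): angle of the cross-bar lever, rad: 0 = ON (leans 0.6 rad from upright to own +x, away from the robot), 1.2 = OFF (leans 0.6 rad to own -x, towards the robot). Pivot line along own y, 50 mm above the box's origin. Heavy over-centre lever: let go, it falls to the nearer end; needs about 4 N at the handle; hard stops at both ends
- bar_isolator_handle (a point): centre of the cross-bar, 85 mm from the pivot line, about 120 mm above the bench at either end of the swing and 135 mm upright. The bar is 70 mm long along y and 16 mm thick, carried at its middle by a flat arm 16 mm wide and 9 mm thick
- ball_isolator: same switch box, but its lever ends in a black BALL of 30 mm; to be left on. Origin and axes as the other box. The two boxes may stand either way round
- ball_isolator_lever (a joint): angle of the ball lever, rad, same meaning as the other; starts at 0 = on and must stay there
- fixture: test fixture fixed to the bench: black base 142 (x) x 190 (y) x 10 mm carrying two aluminium contact plates, each 52 (x) x 150 (y) x 12 mm, tops 22 mm above the bench, with a straight gap 14 mm wide between them along own y; gap 12 mm deep, open at both ends. Brass studs 43 mm either side of the gap reach 34 mm above the bench. Origin: centre of the underside
- gap (a point): middle of the gap at the height of the plate tops; own y runs along the gap towards its left end, own z up
- gap_left_end (a point): left end of the gap (robot's left, +y) at the height of the plate tops, 75 mm from the middle
- gap_right_end (a point): right end of the gap at the height of the plate tops, 75 mm from the middle
- rest: dark steel rest fixed to the bench: base 110 x 76 x 10 mm, an upright at its own +x side, and a fork 8 mm thick, its top 95 mm above the bench; fork slot 20 mm wide along own x, open to own -x (towards the robot), from own x = -22 to +20 mm. Origin: under the slot's middle; z up
- rest_slot (a point): middle of the fork slot, at the fork's top face, 95 mm above the bench
- scraper: hand scraper 145 mm long, 0.12 kg, hanging upright in the fork. Origin at the lower TIP, own z along the tool towards the handle. Steel shaft 10 mm thick, tip 6 mm thick over the last 22 mm; steel collar 40 mm across from z = 75 to 83 mm; round wooden handle 24 mm thick from z = 83 to 145 mm. Hanging, the tip is 20 mm above the bench
- scraper_collar (a point): on the scraper's axis at the collar's underside, 75 mm above the tip
- scraper_grip (a point): on the scraper's axis at the place to grip the handle, 115 mm above the tip
- mug: white spotted mug, bystander
- tape_roll: roll of tape lying flat, bystander
- pliers: pliers lying flat, bystander
- spool: solder spool, bystander
- bit_block: block of driver bits, bystander
There are look-alikes about, which are no part of the job. Leave any blue look-alike of the rest alone.

How it is judged:
By the outcome, as a careful person would: the job done as asked, in the order asked, and still so for the second after the job is handed in, with the robot touching nothing.
It also fails if it takes over 67 s, if anything falls off the work surface, if the arm or the gripper's body presses on something with over 40 N, if the wrist force passes 120 N, or if a joint passes its speed limit or range.

## Working session

There is one attempt and no reset: what is moved stays moved. The work goes in short steps, Python scripts to look and compute and a tool call to move; the robot and the scene stay as the last step left them, time stands still between calls to the robot, and variables do not carry over. Pictures are saved under pics/ and viewed, at most 13 in all, crops included, and the job is handed in when it is done.

Besides the shell and the picture viewer there is one more tool, called as name(argument=value, ...) on one line, values as JSON. move_arm: Moves the arm, as the interface text tells. Its arguments: {"type":"object","properties":{"fingers":{"type":"array","items":{"type":"number"}},"travel":{"type":"array","items":{"type":"array","items":{"type":"number"}}},"dr":{"type":"array","items":{"type":"array","items":{"type":"number"}}}},"required":["fingers","travel","dr"]}

```bash
mkdir -p pics; python3 - <<'E'
from bench import arm
import cv2
for n in("scene","top"):
    cv2.imwrite(f"pics/{n}0.png",cv2.resize(arm.get_image(n)[:,:,::-1],(800,600),interpolation=cv2.INTER_CUBIC))
    m=arm.camera_model(n);print(m)
s=arm.read_state();print({k:s[k] for k in("clock","position","ee_rot","gripper_width","contact_force")})
E
```

```text
{'intrinsics': array([[445.36832574,   0.        , 285.83507141],
       [  0.        , 445.36832574, 214.80368749],
       [  0.        ,   0.        ,   1.        ]]), 'k1': -0.11554194965910258, 'pose': array([[ 5.96613612e-01,  5.21339437e-01, -6.10128994e-01,
        -2.83791791e+02],
       [-8.02206072e-01,  4.08969784e-01, -4.34981763e-01,
        -5.79871577e+02],
       [ 2.27511752e-02,  7.48965225e-01,  6.62218601e-01,
         9.69300149e+02],
       [ 0.00000000e+00,  0.00000000e+00,  0.00000000e+00,
         1.00000000e+00]])}
{'intrinsics': array([[426.97666273,   0.        , 290.38435684],
       [  0.        , 426.97666273, 212.68827803],
       [  0.        ,   0.        ,   1.        ]]), 'k1': -0.0057574237032044576, 'pose': array([[ 1.36361403e-02,  9.98070684e-01, -6.05719853e-02,
         4.43874983e+02],
       [-9.99820280e-01,  1.28120034e-02, -1.39735322e-02,
        -1.02782728e+01],
       [-1.31705243e-02,  6.07516444e-02,  9.98066017e-01,
         1.09695165e+03],
       [ 0.00000000e+00,  0.00000000e+00,  0.00000000e+00,
         1.00000000e+00]])}
{'clock': 0.1, 'position': array([269.37170549, 563.77505025, 403.73516886]), 'ee_rot': array([ 9.75241936e-01, -2.21138483e-01, -1.65762804e-04,  9.53638954e-04]), 'gripper_width': 85.07070220593104, 'contact_force': array([ 0.53596404, -0.51831703, -0.11606071])}
```

View pics/scene0.png

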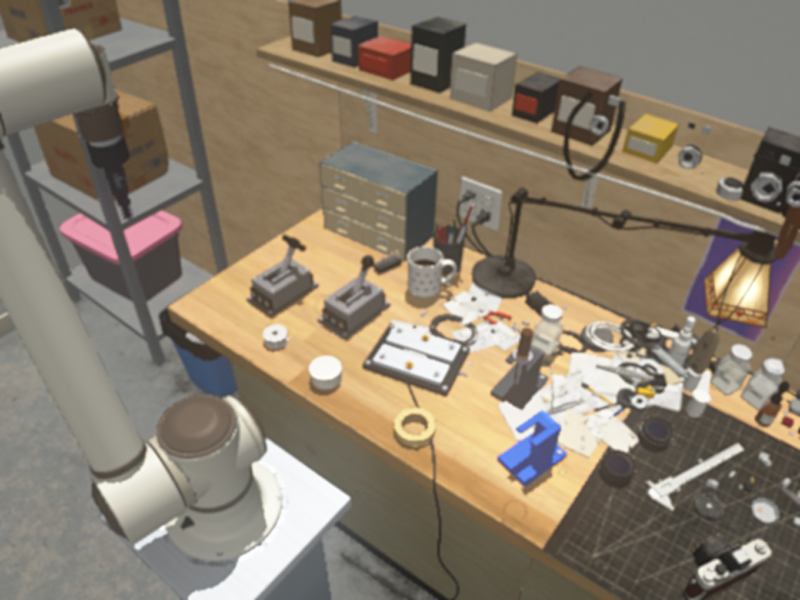

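View pics/top0.png

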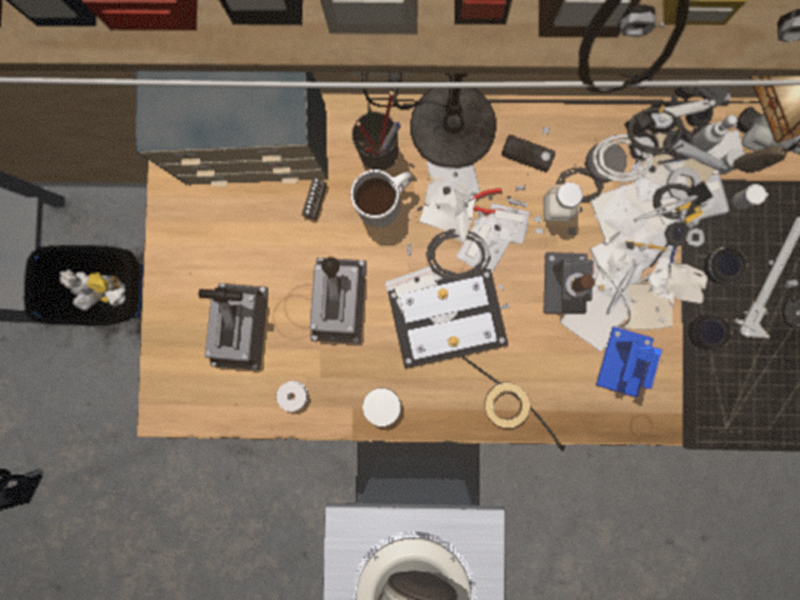

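The scene view shows, and the top view confirms, these 800x600 top-view positions: bar isolator (237,325), ball isolator (338,300), fixture (448,317), rest with scraper (570,283) and blue decoy (628,360). I'll take enlarged crops next.

```bash
python3 - <<'E'
from bench import arm
import cv2
t=arm.get_image("top")[:,:,::-1]; cv2.imwrite("pics/top_raw.png",t)
s=arm.get_image("scene")[:,:,::-1]; cv2.imwrite("pics/scene_raw.png",s)
def crop(im,x,y,w,h,k,f): 
    c=cv2.resize(im[y:y+h,x:x+w],None,fx=k,fy=k,interpolation=cv2.INTER_CUBIC)
    for i in range(0,w,10):
        cv2.line(c,(i*k,0),(i*k,8 if i%50 else 20),(0,255,0),1)
        if i%20==0: cv2.putText(c,str(x+i),(i*k+2,20),0,.4,(0,0,255),1)
    for i in range(0,h,10):
        cv2.line(c,(0,i*k),(8,i*k),(0,255,0),1); cv2.putText(c,str(y+i),(10,i*k+4),0,.4,(0,0,255),1)
    cv2.imwrite(f,c)
crop(t,135,170,130,98,6,"pics/c1.png")
crop(t,262,165,160,110,5,"pics/c2.png")
crop(s,165,150,160,110,5,"pics/c3.png")
crop(s,250,205,160,110,5,"pics/c4.png")
E
```

```text
(no output)
```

View pics/c1.png

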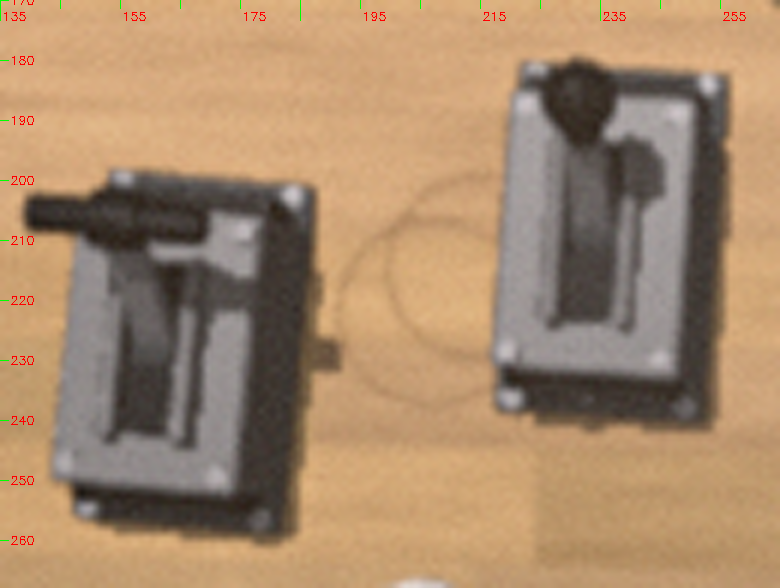

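View pics/c2.png

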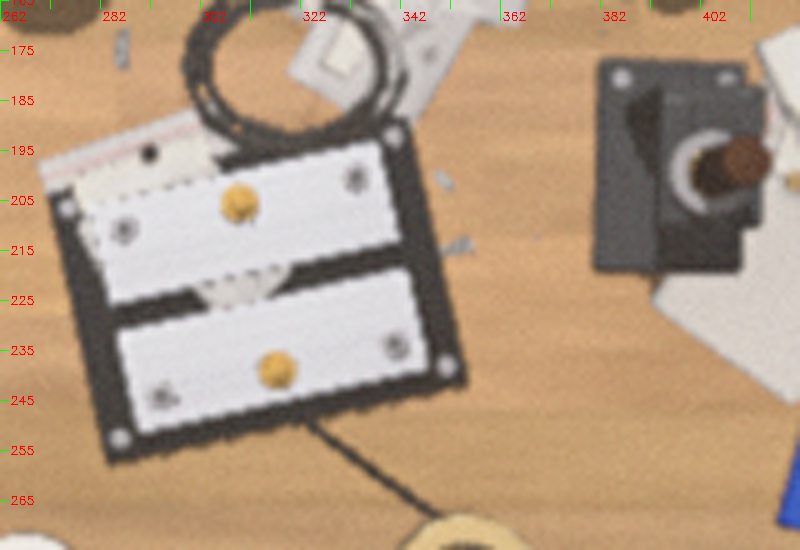

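View pics/c4.png

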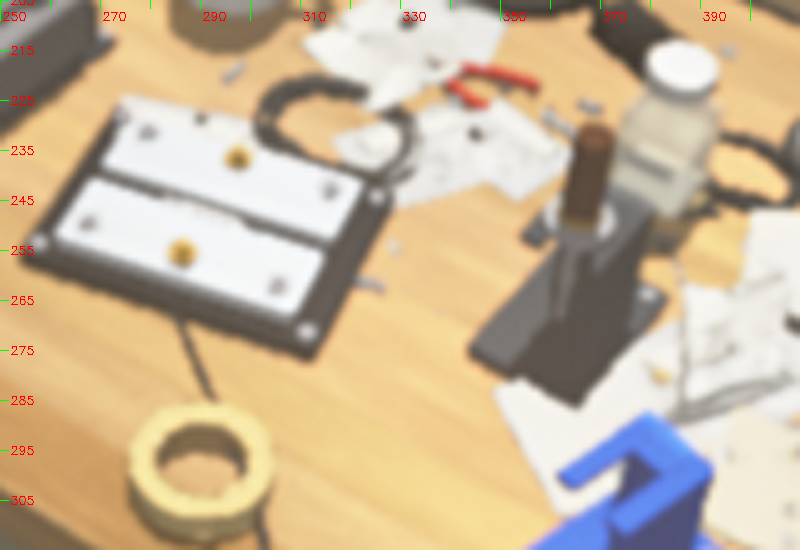

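In the top crops I read:
- **Bar isolator:** plate screws at crop-1 (122,179), (291,196), (261,520), (86,510). The cross-bar runs (25,212)–(208,222).
- **Fixture:** gap ends at crop-2 (114,317) and (404,254).
- **Rest:** base corners (598,60), (746,64), (593,270), (740,273). The scraper collar is at about (714,172) and the handle top at (747,160).

The scene crop shows the collar at about (580,218) and the handle top at (597,130).

```bash
cat > h.py <<'E'
import numpy as np,cv2
from bench import arm
from scipy.spatial.transform import Rotation as R
def ray(n,uv):
    m=arm.camera_model(n);K=m["intrinsics"];P=m["pose"]
    p=cv2.undistortPoints(np.float64([[uv]]),K,np.array([m["k1"],0,0,0.]))[0,0]
    return P[:3,3],P[:3,:3]@np.array([p[0],-p[1],-1])
def w(n,uv,z):
    o,d=ray(n,uv);return (o+d*(z-o[2])/d[2])[:2].round(1)
def c(k,x0,y0,p): return [(p[0]+.5)/k+x0-.5,(p[1]+.5)/k+y0-.5]
def plan(p,Rt,grasp=155):
    "grasp-point target -> travel, dr from present commanded pose (measured)"
    s=arm.read_state();R0=R.from_quat(s["ee_rot"])
    t=np.array(p)-grasp*Rt.as_matrix()[:,2]
    return R0.inv().apply(t-s["position"]).round(1),(R0.inv()*Rt).as_rotvec().round(4)
def down(yaw): # tool z down, tool y at 'yaw' from world y (sign flipped), tool x along world x rotated
    return R.from_euler("z",yaw)*R.from_euler("x",np.pi)
E
python3 - <<'E'
from h import *
m=np.mean
a=[(6,135,170)]
T=lambda k,pts,z:[w("top",c(*k,p),z) for p in pts]
k1=(6,135,170);k2=(5,262,165);k4=(5,250,205)
def rep(n,r): print(n,[list(x) for x in r],"mean",m(r,axis=0).round(1))
rep("bar plate",T(k1,[(122,179),(291,196),(261,520),(86,510)],8))
rep("bar top",T(k1,[(243,231),(63,463)],58))
rep("bar handle",T(k1,[(25,212),(208,222)],122))
rep("ball plate",T(k1,[(536,70),(708,83),(685,407),(510,400)],8))
rep("fix base",T(k2,[(68,208),(394,136),(447,366),(120,438)],10))
rep("studs",T(k2,[(239,203),(277,370)],34))
rep("gap",T(k2,[(114,317),(404.5,254.5)],22))
rep("rest",T(k2,[(598,60),(746,64),(593,270),(740,273)],10))
rep("collar",T(k2,[(714,172)],103)); rep("htop",T(k2,[(747,160)],165))
S=lambda pts,z:[w("scene",c(*k4,p),z) for p in pts]
rep("S collar",S([(579,217)],103)); rep("S htop",S([(597,135)],165))
rep("S studs",S([(238,157),(182,252)],34))
rep("S gap",S([(98,172),(328,247)],22))
E
```

```text
bar plate [[np.float64(539.7), np.float64(353.9)], [np.float64(533.3), np.float64(280.9)], [np.float64(395.0), np.float64(289.8)], [np.float64(398.2), np.float64(364.7)]] mean [466.6 322.3]
bar top [[np.float64(514.6), np.float64(286.8)], [np.float64(419.2), np.float64(357.5)]] mean [466.9 322.2]
bar handle [[np.float64(516.5), np.float64(352.8)], [np.float64(513.5), np.float64(282.1)]] mean [515.  317.5]
ball plate [[np.float64(588.8), np.float64(177.1)], [np.float64(584.1), np.float64(103.1)], [np.float64(445.4), np.float64(110.3)], [np.float64(447.4), np.float64(184.9)]] mean [516.4 143.8]
fix base [[np.float64(525.9), np.float64(44.0)], [np.float64(564.9), np.float64(-122.1)], [np.float64(448.0), np.float64(-149.7)], [np.float64(409.3), np.float64(15.7)]] mean [487. -53.]
studs [[np.float64(527.7), np.float64(-42.6)], [np.float64(444.8), np.float64(-62.4)]] mean [486.2 -52.5]
gap [[np.float64(470.3), np.float64(19.3)], [np.float64(503.7), np.float64(-126.5)]] mean [487.  -53.6]
rest [[np.float64(605.3), np.float64(-226.1)], [np.float64(604.1), np.float64(-301.5)], [np.float64(497.7), np.float64(-223.6)], [np.float64(497.2), np.float64(-298.1)]] mean [ 551.1 -262.3]
collar [[np.float64(539.6), np.float64(-261.6)]] mean [ 539.6 -261.6]
htop [[np.float64(539.0), np.float64(-260.3)]] mean [ 539.  -260.3]
S collar [[np.float64(538.8), np.float64(-264.0)]] mean [ 538.8 -264. ]
S htop [[np.float64(539.2), np.float64(-264.6)]] mean [ 539.2 -264.6]
S studs [[np.float64(521.7), np.float64(-50.0)], [np.float64(438.0), np.float64(-70.2)]] mean [479.8 -60.1]
S gap [[np.float64(469.3), np.float64(16.1)], [np.float64(503.0), np.float64(-128.9)]] mean [486.2 -56.4]
```

View pics/c3.png

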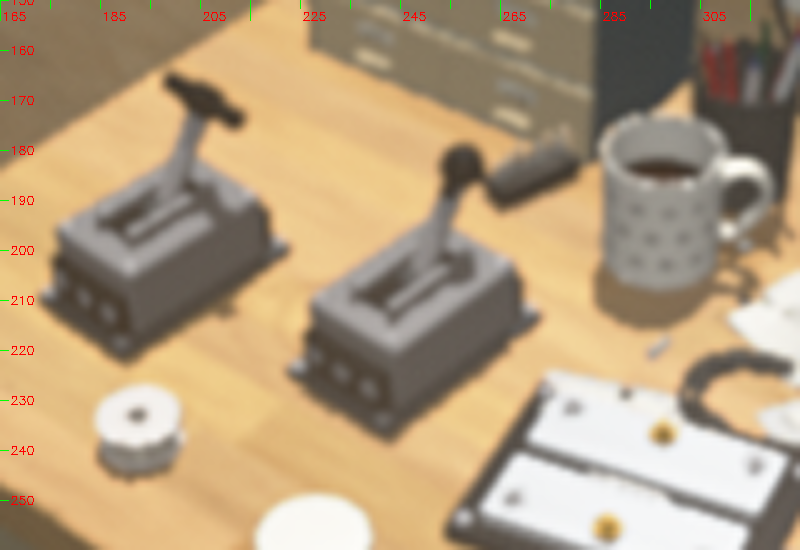

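The bar box is at (467,322) with yaw about −0.07, and its handle is at (515,318). The gap is centred at (487,−54) with yaw 0.227, and the scraper axis is at (539,−262). I'll straddle the bar with the fingers, which close along the swing.

```bash
python3 - <<'E'
from h import *
print(down(-0.446).as_quat())
print(plan((515,318,200),down(-1.64)))
E
```

```text
[ 9.75238370e-01 -2.21156329e-01 -1.35419195e-17  5.97161274e-17]
(array([327.6, 115.8,  49.2]), array([ 1.1000e-03, -9.0000e-04,  1.1942e+00]))
```

move_arm(fingers=[50,50,50,50,50,50,50,50,50,50], travel=[[327.6,115.8,0],[327.6,115.8,0],[327.6,115.8,0],[327.6,115.8,0],[327.6,115.8,0],[327.6,115.8,0],[327.6,115.8,20],[327.6,115.8,49],[327.6,115.8,49],[327.6,115.8,49]], dr=[[0,0,1.194],[0,0,1.194],[0,0,1.194],[0,0,1.194],[0,0,1.194],[0,0,1.194],[0,0,1.194],[0,0,1.194],[0,0,1.194],[0,0,1.194]])

```text
clock: 1.2
position: [515.2, 318.4, 355.7]
ee_rot: [-0.684, 0.73, -0.0, -0.001]
contact_force: [-0.4, 0.9, 0.5]
gripper_width: 50.2
grasp_force: 0.0
```

```bash
python3 - <<'E'
from h import *
s=arm.read_state();print(s["joints"],s["clock"],s["gripper_width"])
print(plan((515,318,200),down(-1.64)),plan((515,318,124),down(-1.64)),plan((440,323,124),down(-1.64)))
E
```

```text
[ 8.20751736e-01  3.89690356e-01 -1.12997025e-01  6.35127535e-04
 -1.06920533e+00 -8.86570001e-01] 1.2 50.218436597236206
(array([0.4, 0.1, 0.7]), array([ 0.0003, -0.0012,  0.0037])) (array([ 0.3,  0.1, 76.7]), array([ 0.0003, -0.0012,  0.0037])) (array([ 0.2, 75.3, 76.7]), array([ 0.0003, -0.0012,  0.0037]))
```

move_arm(fingers=[50,50,50,50,50,50,50,50,50,50], travel=[[0,0,30],[0,0,60],[0,0,76],[0,0,76],[0,18,76],[0,36,76],[0,54,76],[0,72,76],[0,88,76],[0,100,76]], dr=[[0,0,0],[0,0,0],[0,0,0],[0,0,0],[0,0,0],[0,0,0],[0,0,0],[0,0,0],[0,0,0],[0,0,0]])

```text
clock: 2.2
position: [414.2, 325.8, 281.4]
ee_rot: [-0.683, 0.73, 0.0, 0.001]
contact_force: [-0.2, 0.2, 0.3]
gripper_width: 49.9
grasp_force: 0.0
```

move_arm(fingers=[50,50,50,50,50], travel=[[0,2,0],[0,2,0],[0,2,-30],[0,2,-75],[0,2,-110]], dr=[[0,0,0],[0,0,0],[0,0,0],[0,0,0],[0,0,0]])

```text
clock: 2.7
position: [414.0, 325.3, 391.7]
ee_rot: [-0.682, 0.731, -0.0, 0.0]
contact_force: [0.2, 0.4, 0.4]
gripper_width: 50.0
grasp_force: 0.0
```

```bash
python3 - <<'E'
from h import *
print(plan((539.3,-262.5,240),down(-1.64)))
E
```

```text
(array([ 577.8, -165.5,   -3.2]), array([-0.0011,  0.0002,  0.0003]))
```

move_arm(fingers=[60,60,60,60,60,60,60,60,60,60], travel=[[48,-14,0],[96,-28,0],[144,-41,0],[192,-55,0],[240,-69,0],[288,-83,0],[336,-96,0],[384,-110,0],[432,-124,0],[480,-138,0]], dr=[[0,0,0],[0,0,0],[0,0,0],[0,0,0],[0,0,0],[0,0,0],[0,0,0],[0,0,0],[0,0,0],[0,0,0]])

```text
clock: 3.7
position: [518.3, -165.8, 389.7]
ee_rot: [-0.682, 0.731, -0.0, -0.0]
contact_force: [1.2, 0.3, 0.7]
gripper_width: 60.0
grasp_force: 0.0
```

move_arm(fingers=[60,60,60,60,60], travel=[[48,-14,0],[98,-27,0],[98,-27,0],[98,-27,0],[98,-27,0]], dr=[[0,0,0],[0,0,0],[0,0,0],[0,0,0],[0,0,0]])

```text
clock: 4.2
position: [538.1, -262.7, 389.4]
ee_rot: [-0.682, 0.731, 0.0, -0.0]
contact_force: [-0.2, -0.2, 0.7]
gripper_width: 59.6
grasp_force: 0.0
```

```bash
cat > v.py <<'E'
from h import *
def crop(n,x,y,ww,hh,k,f):
    im=arm.get_image(n)[:,:,::-1]
    c=cv2.resize(im[y:y+hh,x:x+ww],None,fx=k,fy=k,interpolation=cv2.INTER_CUBIC)
    for i in range(0,ww,10):
        cv2.line(c,(i*k,0),(i*k,8),(0,255,0),1)
        if i%20==0: cv2.putText(c,str(x+i),(i*k+2,20),0,.4,(0,0,255),1)
    for i in range(0,hh,10):
        cv2.line(c,(0,i*k),(8,i*k),(0,255,0),1); cv2.putText(c,str(y+i),(10,i*k+4),0,.4,(0,0,255),1)
    return c
E
python3 - <<'E'
from v import *
a=crop("scene",165,150,130,100,4,"");b=crop("scene",320,190,70,100,4,"")
cv2.imwrite("pics/d1.png",np.hstack([a,b]))
print(plan((539.3,-262.5,240),down(-1.64)),plan((539.3,-262.5,135),down(-1.64)))
s=arm.read_state();print(s["joints"],s["gripper_width"])
E
```

```text
(array([ 0.6, -1.2, -5.1]), array([0.    , 0.0001, 0.0018])) (array([ 0.6, -1.2, 99.9]), array([0.    , 0.0001, 0.0018]))
[-1.82496003e-01  3.50236943e-01 -8.28002947e-02 -8.14702131e-05
 -1.13778988e+00  1.15108615e-01] 60.12224012342261
```

View pics/d1.png

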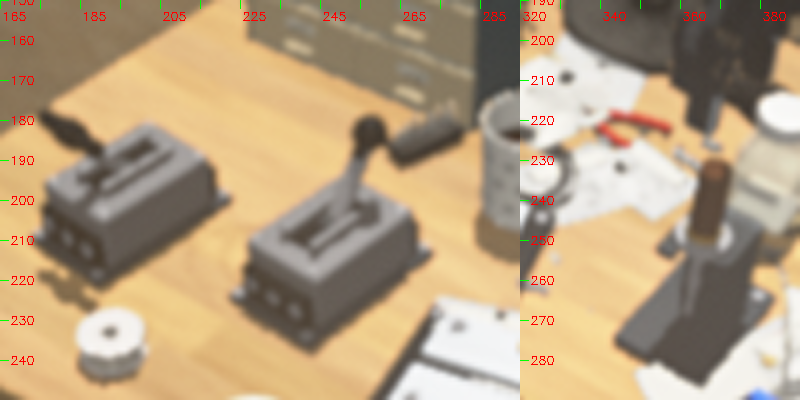

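The picture shows the bar lever over at the OFF end (bar about (65,130)), the ball lever still on (370,130), and the scraper upright (713,190) under the gripper.

move_arm(fingers=[60,60,60,60,60,0,0,0,0,0], travel=[[0.6,-1.2,25],[0.6,-1.2,50],[0.6,-1.2,80],[0.6,-1.2,100],[0.6,-1.2,100],[0.6,-1.2,100],[0.6,-1.2,100],[0.6,-1.2,100],[0.6,-1.2,100],[0.6,-1.2,100]], dr=[[0,0,0],[0,0,0],[0,0,0],[0,0,0],[0,0,0],[0,0,0],[0,0,0],[0,0,0],[0,0,0],[0,0,0]])

```text
clock: 5.3
position: [539.8, -263.4, 291.8]
ee_rot: [-0.683, 0.731, -0.002, 0.001]
contact_force: [0.4, 3.0, 6.3]
gripper_width: 22.6
grasp_force: 58.7
```

move_arm(fingers=[0,0,0,0], travel=[[0,0,0],[0,0,0],[0,0,0],[0,0,0]], dr=[[0,0,0],[0,0,0],[0,0,0],[0,0,0]])

```text
clock: 5.7
position: [539.8, -263.4, 291.8]
ee_rot: [-0.683, 0.731, -0.002, 0.001]
contact_force: [-0.7, 1.9, 5.9]
gripper_width: 22.7
grasp_force: 58.7
```

move_arm(fingers=[0,0,0,0,0,0,0,0], travel=[[0,0,-8],[0,0,-20],[0,0,-40],[0,0,-60],[0,0,-80],[0,0,-100],[0,0,-115],[0,0,-115]], dr=[[0,0,0],[0,0,0],[0,0,0],[0,0,0],[0,0,0],[0,0,0],[0,0,0],[0,0,0]])

```text
clock: 6.5
position: [539.4, -263.8, 408.0]
ee_rot: [-0.682, 0.731, -0.003, 0.001]
contact_force: [0.3, 0.2, -0.4]
gripper_width: 22.7
grasp_force: 58.8
```

```bash
python3 - <<'E'
from v import *
cv2.imwrite("pics/e1.png",np.hstack([crop("scene",340,150,70,110,5,""),crop("top",360,150,80,110,5,"")]))
s=arm.read_state();print(s["position"],s["ee_rot"],s["contact_force"],s["wrist_torque"])
E
```

```text
[ 538.89071999 -263.43611979  404.69017633] [-6.82152954e-01  7.31209458e-01  1.41945113e-04  2.36502987e-04] [-0.30379618 -0.13769986 -1.45807218] [-0.03573108  0.04127597 -0.00909575]
```

View pics/e1.png

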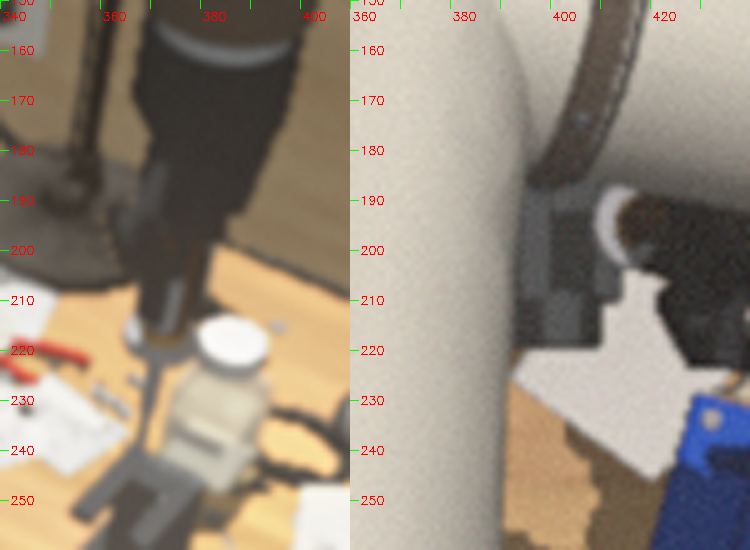

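The scraper is held. The collar is at scene-crop (160,340) and the tip at about (145,450), above the slot. I'll check that the tip projects where I expect.

```bash
cat >> h.py <<'E'
def proj(n,X):
    m=arm.camera_model(n);P=m["pose"];q=P[:3,:3].T@(np.array(X)-P[:3,3])
    x,y=q[0]/-q[2],-q[1]/-q[2];f=1+m["k1"]*(x*x+y*y);K=m["intrinsics"]
    return np.round([K[0,0]*x*f+K[0,2],K[1,1]*y*f+K[1,2]],1)
E
python3 - <<'E'
from h import *
for z in(208,155,133): 
    p=proj("scene",(538.9,-263.4,z));print(z,p,(p-[340,150])*5)
gy=np.array([-np.sin(.227),np.cos(.227)]);g=np.array([486.8,-54.5])
for d in(100,75,-75,-100): print(d,g+d*gy)
p=g+98*gy
print(plan((*p,250),down(-1.64)))
s=arm.read_state();R0=R.from_quat(s["ee_rot"]); d=np.r_[-gy,0]; print("draw dir in tool",down(-1.64).inv().apply(d))
E
```

```text
208 [371.  219.4] [155. 347.]
155 [368.  234.2] [140. 421.]
133 [366.8 240.1] [134.  450.5]
100 [464.29444972  42.93459451]
75 [469.92083729  18.57594588]
-75 [ 503.67916271 -127.57594588]
-100 [ 509.30555028 -151.93459451]
(array([-2.985e+02,  9.510e+01, -2.000e-01]), array([-0.0001,  0.0005, -0.0002]))
draw dir in tool [ 9.56451494e-01 -2.91891316e-01 -3.57463766e-17]
```

move_arm(fingers=[0,0,0,0,0,0,0,0,0,0], travel=[[-25,8,0],[-60,19,0],[-95,30,0],[-130,41,0],[-165,52,0],[-200,64,0],[-235,75,0],[-265,84,0],[-285,91,0],[-298.5,95,0]], dr=[[0,0,0],[0,0,0],[0,0,0],[0,0,0],[0,0,0],[0,0,0],[0,0,0],[0,0,0],[0,0,0],[0,0,0]])

```text
clock: 7.6
position: [464.2, 42.1, 403.6]
ee_rot: [-0.683, 0.731, 0.001, -0.001]
contact_force: [0.1, 0.1, -0.7]
gripper_width: 22.6
grasp_force: 58.8
```

move_arm(fingers=[0,0,0,0,0,0,0,0], travel=[[0,0,15],[0,0,35],[0,0,60],[0,0,80],[0,0,95],[0,0,102],[0,0,102],[0,0,102]], dr=[[0,0,0],[0,0,0],[0,0,0],[0,0,0],[0,0,0],[0,0,0],[0,0,0],[0,0,0]])

```text
clock: 8.4
position: [465.3, 40.9, 303.0]
ee_rot: [-0.682, 0.731, -0.0, 0.0]
contact_force: [-0.3, -0.9, -1.5]
gripper_width: 22.7
grasp_force: 58.9
```

```bash
python3 - <<'E'
from v import *
cv2.imwrite("pics/f1.png",crop("scene",235,190,100,75,8,""))
s=arm.read_state();p=s["position"];print(p,s["contact_force"])
for z in(p[2]-271.8+75,p[2]-271.8): q=proj("scene",(p[0],p[1],z));print(z,q,(q-[235,190])*8)
gy=np.array([-np.sin(.227),np.cos(.227)]);g=np.array([486.8,-54.5])
for d in(75,-75): q=proj("scene",(*(g+d*gy),22));print(q,(q-[235,190])*8)
print("rel",(p[:2]-g)@gy,(p[:2]-g)@[gy[1],-gy[0]])
E
```

```text
[465.34551325  40.93428614 303.32907764] [-0.17395101  0.42924454 -0.62912058]
106.52907764066049 [261.6 215.4] [212.8 203.2]
31.52907764066049 [261.9 233.9] [215.2 351.2]
[268.7 238.5] [269.6 388. ]
[315.  253.7] [640.  509.6]
rel 97.81446002583552 0.5739190860980052
```

View pics/f1.png

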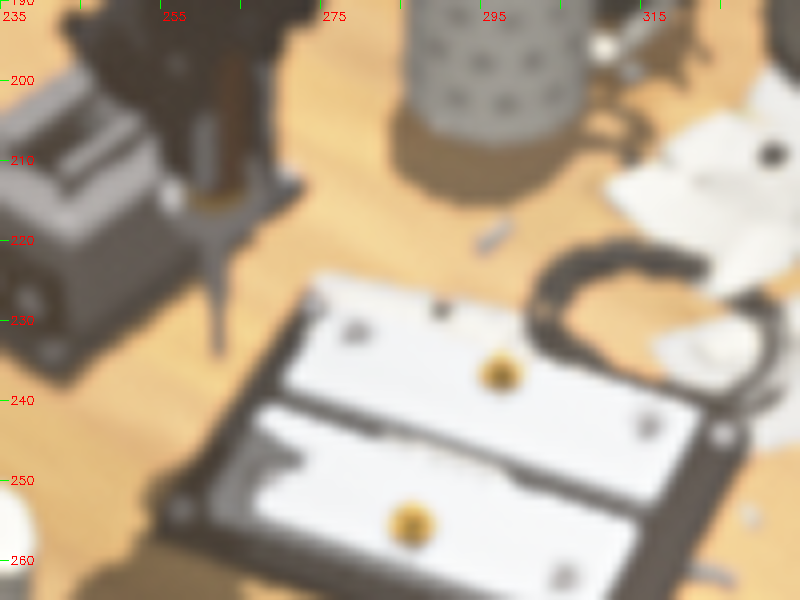

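The tip is at crop (218,355) against a predicted (215,351), and the gap's left end is at (272,394) against (270,388). The relative alignment is good to about 1 mm, so I'll lower to depth and draw at 35 mm/s.

move_arm(fingers=[0,0,0,0,0], travel=[[0.2,0.5,6],[0.2,0.5,12],[0.2,0.5,17],[0.2,0.5,17],[0.2,0.5,17]], dr=[[0,0,0],[0,0,0],[0,0,0],[0,0,0],[0,0,0]])

```text
clock: 8.95
position: [464.6, 40.7, 285.5]
ee_rot: [-0.682, 0.731, 0.0, -0.0]
contact_force: [-0.4, 0.1, -1.3]
gripper_width: 23.0
grasp_force: 58.9
```

move_arm(fingers=[0,0,0,0,0,0,0,0,0,0], travel=[[3.3,-1.0,0],[6.7,-2.0,0],[10.0,-3.1,0],[13.4,-4.1,0],[16.7,-5.1,0],[20.1,-6.1,0],[23.4,-7.2,0],[26.8,-8.2,0],[30.1,-9.2,0],[33.5,-10.2,0]], dr=[[0,0,0],[0,0,0],[0,0,0],[0,0,0],[0,0,0],[0,0,0],[0,0,0],[0,0,0],[0,0,0],[0,0,0]])

```text
clock: 9.95
position: [472.5, 6.3, 285.7]
ee_rot: [-0.682, 0.731, -0.0, 0.0]
contact_force: [0.4, -0.1, -0.9]
gripper_width: 23.1
grasp_force: 58.9
```

```bash
cat > g.py <<'E'
from h import *
s=arm.read_state();p=s["position"];gy=np.array([-np.sin(.227),np.cos(.227)]);g=np.array([486.8,-54.5])
print("along",(p[:2]-g)@gy,"perp",(p[:2]-g)@[gy[1],-gy[0]],"tipz",p[2]-271.8,s["contact_force"],s["clock"])
E
python3 g.py
```

```text
along 62.453652728533385 perp -0.24685341673374417 tipz 13.915375589286725 [ 0.38599271 -0.10433024 -0.90228548] 9.95
```

No contact force, and the tip is in the gap. Continuing the draw.

move_arm(fingers=[0,0,0,0,0,0,0,0,0,0], travel=[[3.3,-1.0,0],[6.7,-2.0,0],[10.0,-3.1,0],[13.4,-4.1,0],[16.7,-5.1,0],[20.1,-6.1,0],[23.4,-7.2,0],[26.8,-8.2,0],[30.1,-9.2,0],[33.5,-10.2,0]], dr=[[0,0,0],[0,0,0],[0,0,0],[0,0,0],[0,0,0],[0,0,0],[0,0,0],[0,0,0],[0,0,0],[0,0,0]])

```text
clock: 10.95
position: [480.3, -27.8, 285.7]
ee_rot: [-0.682, 0.731, 0.0, -0.0]
contact_force: [0.8, 0.2, -1.1]
gripper_width: 22.6
grasp_force: 58.9
```

move_arm(fingers=[0,0,0,0,0,0,0,0,0,0], travel=[[3.3,-1.0,0],[6.7,-2.0,0],[10.0,-3.1,0],[13.4,-4.1,0],[16.7,-5.1,0],[20.1,-6.1,0],[23.4,-7.2,0],[26.8,-8.2,0],[30.1,-9.2,0],[33.5,-10.2,0]], dr=[[0,0,0],[0,0,0],[0,0,0],[0,0,0],[0,0,0],[0,0,0],[0,0,0],[0,0,0],[0,0,0],[0,0,0]])

```text
clock: 11.95
position: [488.2, -62.0, 285.7]
ee_rot: [-0.682, 0.731, 0.0, -0.0]
contact_force: [-0.7, 0.1, -1.0]
gripper_width: 22.9
grasp_force: 58.9
```

```bash
python3 g.py
```

```text
along -7.5996624911074955 perp -0.3030117241387371 tipz 13.894062882948106 [-0.67778468  0.05275488 -1.03806888] 11.95
```

move_arm(fingers=[0,0,0,0,0,0,0,0,0,0], travel=[[3.3,-1.0,0],[6.7,-2.0,0],[10.0,-3.1,0],[13.4,-4.1,0],[16.7,-5.1,0],[20.1,-6.1,0],[23.4,-7.2,0],[26.8,-8.2,0],[30.1,-9.2,0],[33.5,-10.2,0]], dr=[[0,0,0],[0,0,0],[0,0,0],[0,0,0],[0,0,0],[0,0,0],[0,0,0],[0,0,0],[0,0,0],[0,0,0]])

```text
clock: 12.95
position: [496.1, -96.1, 285.7]
ee_rot: [-0.682, 0.731, 0.0, -0.0]
contact_force: [0.2, -0.0, -1.7]
gripper_width: 22.6
grasp_force: 58.9
```

move_arm(fingers=[0,0,0,0,0,0,0,0,0,0], travel=[[3.3,-1.0,0],[6.7,-2.0,0],[10.0,-3.1,0],[13.4,-4.1,0],[16.7,-5.1,0],[20.1,-6.1,0],[23.4,-7.2,0],[26.8,-8.2,0],[30.1,-9.2,0],[33.5,-10.2,0]], dr=[[0,0,0],[0,0,0],[0,0,0],[0,0,0],[0,0,0],[0,0,0],[0,0,0],[0,0,0],[0,0,0],[0,0,0]])

```text
clock: 13.95
position: [504.0, -130.2, 285.7]
ee_rot: [-0.682, 0.731, 0.0, -0.0]
contact_force: [0.6, 0.7, -1.5]
gripper_width: 22.5
grasp_force: 58.9
```

move_arm(fingers=[0,0,0,0,0,0,0,0,0,0], travel=[[3.3,-1.0,0],[6.7,-2.0,0],[10.0,-3.1,0],[13.4,-4.1,0],[16.7,-5.1,0],[20.1,-6.1,0],[23.4,-7.2,0],[26.8,-8.2,0],[26.8,-8.2,0],[26.8,-8.2,0]], dr=[[0,0,0],[0,0,0],[0,0,0],[0,0,0],[0,0,0],[0,0,0],[0,0,0],[0,0,0],[0,0,0],[0,0,0]])

```text
clock: 14.95
position: [510.2, -157.3, 285.7]
ee_rot: [-0.682, 0.731, 0.0, -0.0]
contact_force: [0.3, 0.1, -0.9]
gripper_width: 22.6
grasp_force: 58.9
```

```bash
python3 g.py; python3 -c "
from h import *
print(plan((539.6,-263.4,249.7),down(-1.64)))"
```

```text
along -105.41935313073024 perp -0.35155827585637667 tipz 13.875289676830562 [ 0.29668456  0.12307788 -0.92972579] 14.95
(array([ 103.8,  -36.7, -119. ]), array([ 0.0001,  0.    , -0.    ]))
```

move_arm(fingers=[0,0,0,0,0,0,0,0,0,0], travel=[[0,0,-20],[0,0,-50],[0,0,-90],[0,0,-119],[15,-5,-119],[45,-16,-119],[75,-27,-119],[95,-34,-119],[103.8,-36.7,-119],[103.8,-36.7,-119]], dr=[[0,0,0],[0,0,0],[0,0,0],[0,0,0],[0,0,0],[0,0,0],[0,0,0],[0,0,0],[0,0,0],[0,0,0]])

```text
clock: 15.95
position: [539.6, -264.3, 403.3]
ee_rot: [-0.682, 0.732, 0.001, -0.001]
contact_force: [-0.1, 0.6, -0.1]
gripper_width: 22.9
grasp_force: 58.9
```

```bash
python3 -c "
from h import *
print(arm.read_state()['position'],plan((539.6,-263.4,141),down(-1.64)))"
```

```text
[ 539.59883678 -264.27549621  403.33320598] (array([ -0.8,  -0.2, 107.3]), array([ 0.0021,  0.0006, -0.0017]))
```

move_arm(fingers=[0,0,0,0,0,0,0,0,0,0], travel=[[0,0,0],[0,0,12],[0,0,28],[0,0,44],[0,0,60],[0,0,76],[0,0,90],[0,0,100],[0,0,107],[0,0,109]], dr=[[0,0,0],[0,0,0],[0,0,0],[0,0,0],[0,0,0],[0,0,0],[0,0,0],[0,0,0],[0,0,0],[0,0,0]])

```text
clock: 16.95
position: [539.5, -262.9, 294.9]
ee_rot: [-0.682, 0.731, 0.001, -0.0]
contact_force: [0.1, 0.5, -1.8]
gripper_width: 22.9
grasp_force: 58.9
```

move_arm(fingers=[0,0,0,0,0], travel=[[0,0,1],[0,0,2],[0,0,3],[0,0,3.5],[0,0,3.5]], dr=[[0,0,0],[0,0,0],[0,0,0],[0,0,0],[0,0,0]])

```text
clock: 17.45
position: [539.7, -263.3, 292.4]
ee_rot: [-0.682, 0.731, -0.0, 0.0]
contact_force: [-0.4, -0.0, -0.5]
gripper_width: 22.7
grasp_force: 58.9
```

move_arm(fingers=[0,0,0,60,60,60,60,60,60,60], travel=[[0,0,0.6],[0,0,0.9],[0,0,0.9],[0,0,0.9],[0,0,0.9],[0,0,0.9],[0,0,0.9],[0,0,0.9],[0,0,0.9],[0,0,0.9]], dr=[[0,0,0],[0,0,0],[0,0,0],[0,0,0],[0,0,0],[0,0,0],[0,0,0],[0,0,0],[0,0,0],[0,0,0]])

```text
clock: 18.45
position: [539.7, -263.3, 291.3]
ee_rot: [-0.682, 0.731, 0.0, 0.0]
contact_force: [0.5, 0.2, 0.4]
gripper_width: 60.1
grasp_force: 0.0
```

move_arm(fingers=[60,60,60,60,60,60], travel=[[0,0,-10],[0,0,-30],[0,0,-60],[0,0,-90],[0,0,-110],[0,0,-110]], dr=[[0,0,0],[0,0,0],[0,0,0],[0,0,0],[0,0,0],[0,0,0]])

```text
clock: 19.05
position: [540.1, -263.5, 406.0]
ee_rot: [-0.682, 0.731, -0.004, 0.002]
contact_force: [0.0, -0.8, -0.4]
gripper_width: 59.9
grasp_force: 0.0
```

```bash
python3 - <<'E'
from v import *
cv2.imwrite("pics/k1.png",np.hstack([crop("scene",165,150,130,100,4,""),crop("scene",320,190,70,100,4,"")]))
print(arm.read_state()["position"],plan((415,325.3,240),down(-1.64)))
E
```

```text
[ 539.3841289  -263.19486668  401.78641833] (array([-578.5,  164.8,    6.8]), array([-0.001 ,  0.0004, -0.    ]))
```

View pics/k1.png

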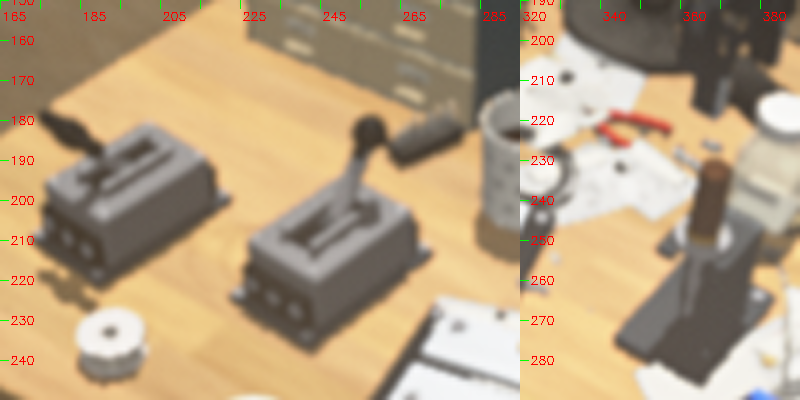

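The scraper hangs upright, exactly as at the start (713,190). Back to the lever, which is at about (419,325).

move_arm(fingers=[50,50,50,50,50,50,50,50,50,50], travel=[[-25,7,0],[-70,20,0],[-118,33,0],[-166,46,0],[-214,60,0],[-262,74,0],[-310,88,0],[-358,101,0],[-406,115,0],[-454,128,0]], dr=[[0,0,0],[0,0,0],[0,0,0],[0,0,0],[0,0,0],[0,0,0],[0,0,0],[0,0,0],[0,0,0],[0,0,0]])

```text
clock: 20.15
position: [442.0, 200.1, 400.2]
ee_rot: [-0.682, 0.731, 0.0, -0.001]
contact_force: [1.2, -0.6, 0.4]
gripper_width: 50.1
grasp_force: 0.0
```

move_arm(fingers=[50,50,50,50,50,50], travel=[[-45,12,0],[-85,24,0],[-115,30,0],[-124.5,33,0],[-124.5,33,0],[-124.5,33,0]], dr=[[0,0,0],[0,0,0],[0,0,0],[0,0,0],[0,0,0],[0,0,0]])

```text
clock: 20.75
position: [418.9, 324.0, 400.5]
ee_rot: [-0.682, 0.731, -0.0, -0.001]
contact_force: [0.2, -0.3, 1.2]
gripper_width: 50.2
grasp_force: 0.0
```

```bash
python3 -c "
from h import *
print(arm.read_state()['position'],plan((418.5,325.5,125),down(-1.64)),plan((519,318,125),down(-1.64)))"
```

```text
[418.90081446 324.0380522  400.48744292] (array([ -1.7,   0.3, 120.5]), array([ 0.0013, -0.0019, -0.0004])) (array([  -1.2, -100.4,  120.4]), array([ 0.0013, -0.0019, -0.0004]))
```

move_arm(fingers=[50,50,50,50,50,50,50,50,50,50], travel=[[-1.7,0,25],[-1.7,0,60],[-1.7,0,95],[-1.7,0,120],[-1.7,0,120],[-1.7,-18,120],[-1.7,-36,120],[-1.7,-54,120],[-1.7,-72,120],[-1.7,-88,120]], dr=[[0,0,0],[0,0,0],[0,0,0],[0,0,0],[0,0,0],[0,0,0],[0,0,0],[0,0,0],[0,0,0],[0,0,0]])

```text
clock: 21.75
position: [507.7, 319.5, 283.2]
ee_rot: [-0.682, 0.732, 0.0, 0.001]
contact_force: [-1.4, 0.9, 0.2]
gripper_width: 49.7
grasp_force: 0.6
```

move_arm(fingers=[50,50,50,50,50,50,50,50], travel=[[0,-12,0],[0,-12,0],[0,-12,0],[0,-12,-20],[0,-12,-60],[0,-12,-100],[0,-12,-140],[0,-12,-140]], dr=[[0,0,0],[0,0,0],[0,0,0],[0,0,0],[0,0,0],[0,0,0],[0,0,0],[0,0,0]])

```text
clock: 22.55
position: [518.8, 320.1, 429.1]
ee_rot: [-0.683, 0.73, -0.001, 0.007]
contact_force: [-0.1, 0.5, 1.0]
gripper_width: 49.7
grasp_force: 0.0
```

```bash
python3 - <<'E'
from v import *
cv2.imwrite("pics/z1.png",np.hstack([crop("scene",165,150,130,100,4,""),crop("scene",320,190,70,100,4,"")]))
print(arm.read_state()["position"])
E
```

```text
[517.97413609 319.60436595 422.78339586]
```

View pics/z1.png

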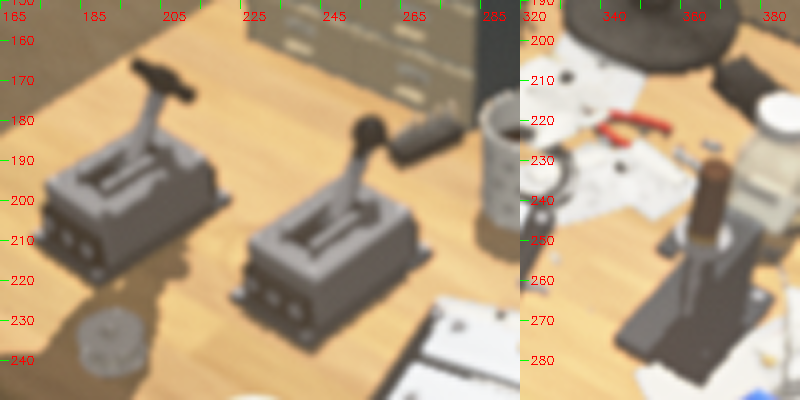

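The bar is back at its start position (162,80), which is scene pixel (205.5,170). The ball lever is on, the scraper is hanging in the rest, and the arm is clear.

```bash
python3 -c "
from bench import arm
print(arm.job_done())"
```

```text
the job is handed in; nothing more can be done
None
```

The job is handed in at about 22.6 s: isolator off, gap scraped left to right at about 3.5 cm/s, scraper hung back in the rest, isolator back on, and the ball isolator still on; the hand-in returned no verdict.

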